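Sort the tagged neck-heel blocks

TASK

Two of the dark neck-heel blocks on the bench carry a paper inspection tag: a round tag means passed, a long bar means rejected. Put each of these two blocks into the black nest that bears the same shape of tag, lying flat, tag up, centred between the end brackets and in line with the nest; set them down gently rather than dropping them. The block without a tag has not been inspected yet and is not part of this job.

Things in the scene. Friction and masses are not known exactly. Their poses are not given: they have to be found in the camera images.
- block_round_mid (a point): The passed block: dark wood neck-heel block, round (36 mm) paper tag on top. 110 long (x), 48 wide (y), 36 mm high, 0.13 kg: body 86 x 48 mm from x = -55 to +31, then a tenon 24 mm wide to x = +55. Loose on the bench, tag up. This point: its centre, 18 mm above its underside, half-way along; grip the body here across the 48 mm width (y). x: along it to the tenon, z up.
- block_bar_mid (a point): The rejected block: dark wood neck-heel block, bar-shaped (70 x 12 mm, along x) paper tag on top. 110 long (x), 48 wide (y), 36 mm high, 0.13 kg: body 86 x 48 mm from x = -55 to +31, then a tenon 24 mm wide to x = +55. Loose on the bench, tag up. This point: its centre, 18 mm above its underside, half-way along; grip the body here across the 48 mm width (y). x: along it to the tenon, z up.
- nest_round_floor (a point): The pass nest: fixed black board 225 x 116 x 6 mm, round (40 mm) paper tag on it 108 mm from this point along +x. A pale bracket at each end, 14 mm high above the board, encloses a space 140 (x) by 76 mm (y), long sides open over the middle 88 mm. This point: centre of that space on the board's top face. x: along the nest to its tag, z up. The block may lie either way round.
- nest_bar_floor (a point): The reject nest: fixed black board 225 x 116 x 6 mm, bar-shaped (86 x 13 mm, along y) paper tag on it 108 mm from this point along +x. A pale bracket at each end, 14 mm high above the board, encloses a space 140 (x) by 76 mm (y), long sides open over the middle 88 mm. This point: centre of that space on the board's top face. x: along the nest to its tag, z up. The block may lie either way round.
Things that resemble listed ones, but are neither listed nor needed, are in the scene too. Leave any orange look-alike of the part that bears block_round_mid alone.

How it is judged:
At the end, for the whole second after the job is handed in: Each tagged block lies in the nest with its tag shape: centre within 18 mm along and 17 mm across of the nest's centre, 12 to 24 mm above the board, tag up, tilted under 0.1 rad, in line to 0.3 rad (either way round), at rest (below 0.02 m/s) (x of block_round_mid in the frame of nest_round_floor between -0.018 and 0.018 m and y of block_round_mid in the frame of nest_round_floor between -0.017 and 0.017 m and z of block_round_mid in the frame of nest_round_floor between 0.012 and 0.024 m and angle between each of block_round_mid, block_bar_mid's own z axis and vertical below 0.1 rad and angle between the x axis of block_round_mid and the x axis of nest_round_floor, either way round below 0.3 rad and linear speed of each of block_round, block_bar below 0.02 m/s and x of block_bar_mid in the frame of nest_bar_floor between -0.018 and 0.018 m and y of block_bar_mid in the frame of nest_bar_floor between -0.017 and 0.017 m and z of block_bar_mid in the frame of nest_bar_floor between 0.012 and 0.024 m and angle between the x axis of block_bar_mid and the x axis of nest_bar_floor, either way round below 0.3 rad); the robot touches nothing.
It fails at once if the round-tagged block is dropped or slammed into a nest (moving faster than 0.8 m/s, a fall of over 30 mm, with its centre within 45 mm of a nest's centre point) (linear speed of block_round above 0.8 m/s and (distance between block_round_mid and nest_round_floor below 0.045 m or distance between block_round_mid and nest_bar_floor below 0.045 m)).
It fails at once if the bar-tagged block is dropped or slammed into a nest (moving faster than 0.8 m/s, a fall of over 30 mm, with its centre within 45 mm of a nest's centre point) (linear speed of block_bar above 0.8 m/s and (distance between block_bar_mid and nest_round_floor below 0.045 m or distance between block_bar_mid and nest_bar_floor below 0.045 m)).
It also fails if it takes over 51 s, if anything falls off the work surface, if the arm or the gripper's body presses on something with over 40 N, if the wrist force passes 120 N, or if a joint passes its speed limit or range.

ROBOT

A 7-joint arm with a two-finger parallel gripper is mounted at the origin on the work surface. World frame = base frame: x ahead of the robot, y to its left, z up, the work surface at z = 0. Lengths are in m, angles in rad, forces in N, time in s.
With the tool pointing down it reaches from about 0.35 to 0.775 m from the base axis. Payload 3.1 kg.
Tool frame: the origin (TCP) lies between the finger pads; the fingertips stand arm.finger_overhang ahead of it and the grasp point (between the pads) lies 5 mm behind it (arm.finger_overhang is the distance from the TCP to the fingertips, in m); y points along the fingers, z is the direction in which the jaws open and shut, and the axes are right-handed (so a half turn about y gives the same grasp; the last joint's range is limited). The gripper opens to 85 mm and grips with 20 to 120 N. Pads are 22 mm wide; open, the fingers measure 114 mm over their backs; the gripper's body (76 mm by 85 mm) begins 54 mm behind the grasp point. The pads swing forward as they close: fully open they stand 13 mm farther back than shut.
Start: joints at [-1.28, 0.311, 0.014, 1.512, -0.004, 1.319, -0.027], TCP at [0.18, 0.52, 0.245] pointing down, gripper open.
Joint ranges: [-2.7, 2.7], [-0.3, 1.91], [-1.27, 1.3], [0.12, 2.57], [-1.44, 4.58], [0.2, 2.03], [-3.05, 3.05]. Speed limits (rad/s): [2.79, 2.79, 3.14, 3.14, 3.14, 3.14, 3.14].

INTERFACE

Orientations are given as a rotation vector (axis times angle).
In Python, from workcell import sense, eyes, arm, masks_of, landmark_of gives the robot as it stands. The module is installed in compiled form; this text tells all that it offers.
- The arm moves only by the tool send_rows, never from a script. Its argument "deltas" is a list of rows, each a list of 5 numbers: the shift along the tool's x, y, z in m, then the turn about the tool's y in rad, then the opening, from -1 (shut) to 1 (fully open). A call has 1 to 8 rows; each row shifts and turns the commanded pose from where the row before left it, along the tool's axes as they then stand; what a row does not reach is not made up. A row lasts 1/12 s, in which the tool goes at most 41.7 mm and 7.16 degrees, less where a joint would pass 70% of its speed; a pose out of reach is approached as far as the arm can. A call is refused whole if a number of a shift passes 0.0417 or a number of a turn 0.125, either way. A call with a gripper value outside its range is refused whole. The fingers move at their own pace and stop on an object; "grip_force" is the grip in N (left out, the last holds). Time passes only in rows, so rows that do not move let the fingers close. It gives the time, the measured TCP pose, the force and the opening at its end, in the units of the state.
- sense(): the state, without advancing time (a new reading comes with each control period).
- eyes.camera(name): name is "side" or "top"; returns the picture (384x512x3 uint8, red, green, blue); there is no depth.
- eyes.camera_info(name): a dict with "vertical_fov" (degrees; the focal length in pixels is half the picture's height over the tangent of half this angle, whatever the lens; pixels are square), "cx", "cy" (the principal point, pixels), "k1" (the pictures are not rectified: a ray, as slopes to the right and down, at radius r is drawn at 1 + k1 r^2 times it, then the intrinsics apply), "rvec" (rotation vector, rad) and "tvec" (3), from world to camera coordinates, as OpenCV has them. Camera axes: x right, y down, z forward; pixel columns grow to the right and rows downward; lengths in m; the calibration is good to about 2 mm. A picture is of the moment at which its call begins. camera_info takes no time and is no camera call.
- arm.sign_off(): hands the job in, once; it reports no verdict.
Trained networks look in the newest picture that a camera, given by its name, has taken for a name from the list of things; names that differ only in an ending like _2 or _b are one class to them, and where a whole thing is asked for, a point or a joint stands for the part that bears it (a point fixed in the world has none). Each returns a list of dicts, best first, with "conf" (0 to 1); they miss things now and then, are a little off and sometimes report something else, mostly with a low value. They report only what shows in the picture. A call takes as long as a camera call. They do not tell look-alikes from the thing itself.
- masks_of(camera, target): "mask" (384x512 bool, what is visible of it) and "at" ([column, row] in pixels, amid what is visible of it).
- landmark_of(camera, target): "at" ([column, row] in pixels: a listed point, or the origin of a listed thing).
The state is a dict: "t": time; "q": joint angles; "joint_vel": joint speeds; "joint_torque": joint torques, N m; "position": TCP position; "tcp_rot": TCP orientation; "contact_force": force on the tool from outside, world axes, zero at the start; "ft_torque": the same for the moment, N m; "finger_gap": opening from 0.0 (shut) to 1.0 (fully open).
Only numpy, scipy, OpenCV 4.12 (cv2) and the standard library are available. Lean on these libraries where they do the work, as an engineer would, in place of code of your own. Each camera call takes 0.05 s, during which the arm holds its last target. There are 200 camera calls.

## Working session

There is one attempt and no reset: what is moved stays moved. The work goes in short steps, Python scripts to look and compute and a tool call to move; the robot and the scene stay as the last step left them, time stands still between calls to the robot, and variables do not carry over. Pictures are saved under pics/ and viewed, about 8 in all and at most 12, crops included, and the job is handed in when it is done.

Besides the shell and the picture viewer there is one more tool, called after ">>>" as a command line: name --pt "numbers of a row" for each row, then --argument value for the rest. send_rows: Moves the arm, as the interface text tells. Its arguments: {"type":"object","properties":{"deltas":{"type":"array"},"grip_force":{"type":"number"}},"required":["deltas"]}

```bash
mkdir -p pics; ls; cat > h.py <<'E'
import numpy as np, cv2
from workcell import sense, eyes, arm, masks_of, landmark_of
from scipy.spatial.transform import Rotation as R
def ray(cam,px):
    i=eyes.camera_info(cam); f=192/np.tan(np.radians(i["vertical_fov"])/2)
    K=np.array([[f,0,i["cx"]],[0,f,i["cy"]],[0,0,1.]])
    n=cv2.undistortPoints(np.array(px,float).reshape(-1,1,2),K,np.array([i["k1"],0,0,0,0.]))[:,0]
    M=R.from_rotvec(np.ravel(i["rvec"])).as_matrix(); t=np.ravel(i["tvec"])
    return -M.T@t, np.c_[n,np.ones(len(n))]@M
def onplane(cam,px,z):
    o,d=ray(cam,px); return o+d*((z-o[2])/d[:,2])[:,None]
def snap(cam,name):
    im=eyes.camera(cam); cv2.imwrite(f"pics/{name}.png",im[:,:,::-1]); return im
E
python3 - <<'E'
from h import *
s=sense(); print({k:np.round(v,3) for k,v in s.items() if k not in("joint_vel","joint_torque")}, arm.finger_overhang)
print(R.from_rotvec(s["tcp_rot"]).as_matrix().round(2))
for c in("top","side"):
    snap(c,c+"0"); print(c,eyes.camera_info(c))
    for n,z in(("block_round_mid",.018),("block_bar_mid",.018),("nest_round_floor",.006),("nest_bar_floor",.006)):
        print(n,[(round(d["conf"],2),np.round(d["at"]),onplane(c,d["at"],z)[0].round(3)) for d in landmark_of(c,n)])
a=[cv2.imread(f"pics/{c}0.png") for c in("top",)]
cv2.imwrite("pics/top0b.png",cv2.resize(a[0],(800,600),interpolation=cv2.INTER_CUBIC))
E
```

```text
pics
{'t': np.float64(0.0), 'q': array([-1.28 ,  0.312,  0.014,  1.513, -0.004,  1.319, -0.027]), 'position': array([0.179, 0.519, 0.244]), 'tcp_rot': array([-1.557,  0.261, -0.261]), 'contact_force': array([0.791, 0.057, 0.037]), 'ft_torque': array([-0.012,  0.032,  0.004]), 'finger_gap': np.float64(0.999)} 0.014
[[ 0.95 -0.    0.33]
 [-0.33 -0.    0.95]
 [ 0.   -1.   -0.  ]]
top {'vertical_fov': 43.689231124382275, 'cx': 255.91480120313122, 'cy': 196.73827802439496, 'k1': 0.053129034706712756, 'rvec': array([ 2.12462834, -2.10850629,  0.21913026]), 'tvec': array([0.0063449 , 0.44280854, 1.22308451])}
block_round_mid [(0.75, array([331., 241.]), array([ 0.331, -0.191,  0.018])), (0.71, array([256., 171.]), array([0.52 , 0.009, 0.018])), (0.65, array([178., 237.]), array([0.338, 0.215, 0.018]))]
block_bar_mid [(0.8, array([215., 160.]), array([0.552, 0.123, 0.018]))]
nest_round_floor [(0.61, array([377., 180.]), array([ 0.501, -0.322,  0.006]))]
nest_bar_floor [(0.93, array([143., 165.]), array([0.538, 0.322, 0.006]))]
side {'vertical_fov': 52.17197764597486, 'cx': 253.39047828261332, 'cy': 190.97972177310234, 'k1': -0.12095701834574196, 'rvec': array([ 2.02446948, -0.68145666,  0.41971169]), 'tvec': array([-0.3585566 ,  0.17964973,  0.63196692])}
block_round_mid [(0.82, array([267., 272.]), array([ 0.338, -0.186,  0.018])), (0.75, array([163., 176.]), array([0.351, 0.231, 0.018])), (0.73, array([272., 193.]), array([0.517, 0.01 , 0.018]))]
block_bar_mid [(0.61, array([254., 172.]), array([0.551, 0.118, 0.018]))]
nest_round_floor [(0.8, array([384., 278.]), array([ 0.503, -0.317,  0.006]))]
nest_bar_floor [(0.78, array([213., 149.]), array([0.551, 0.315, 0.006]))]
```

View pics/top0b.png

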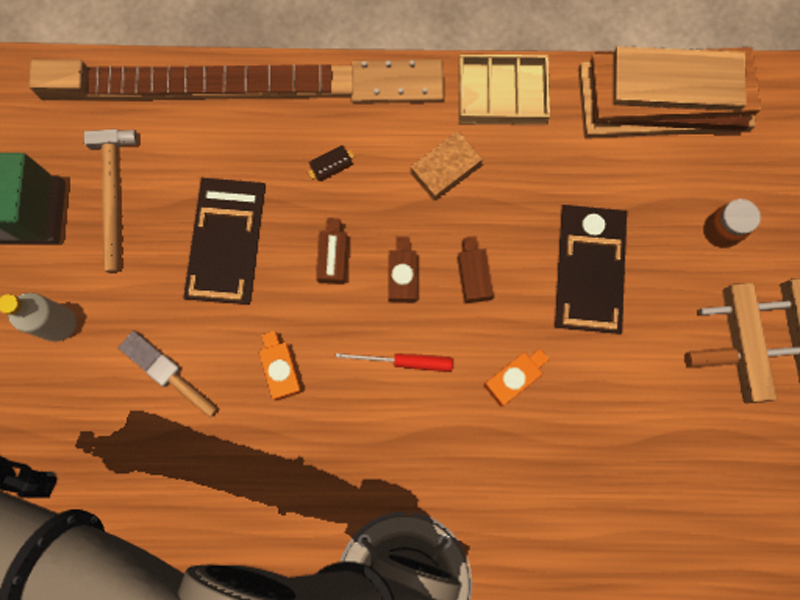

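View pics/side0.png

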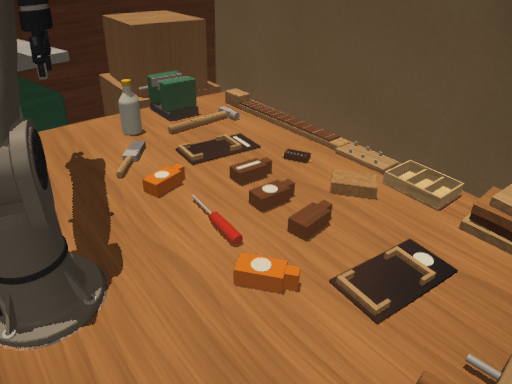

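The top view shows the bar block at (333,252), the round block at (403,270) and the untagged one at (475,270) in the upscaled picture. The bar nest is on the left at (225,240), the round nest on the right at (592,270), and the orange look-alikes are at (280,365) and (515,378). The side view agrees. Next I'll refine the poses from the tags, boards and masks.

```bash
cat > m.py <<'E'
from h import *
def comps(m,amin):
    n,l,s,c=cv2.connectedComponentsWithStats(m.astype(np.uint8)); return [(l==i,s[i,4],c[i]) for i in range(1,n) if s[i,4]>=amin]
def rect(P):  # world xy pts -> centre, long-axis angle, size
    (c,(w,h),a)=cv2.minAreaRect((P[:,:2]*1000).astype(np.float32)); a=np.radians(a)
    if w<h: w,h,a=h,w,a+np.pi/2
    a=(a+np.pi/2)%np.pi-np.pi/2
    return np.array(c)/1000,a,(w,h)
def px(m): 
    y,x=np.nonzero(m); return np.c_[x,y].astype(float)
E
python3 - <<'E'
from m import *
for cam in("top","side"):
    im=eyes.camera(cam).astype(int)
    white=(im.min(2)>150)&(im.max(2)-im.min(2)<60)
    dark=im.max(2)<62
    print(cam)
    for m,a,c in comps(white,25):
        for z in(.036,.006):
            w=onplane(cam,px(m),z); print(" white",a,c.round(),z,w.mean(0)[:2].round(4),rect(w)[1:] )
    for m,a,c in comps(dark,600):
        w=onplane(cam,px(m),.006); r=rect(w); print(" dark",a,c.round(),r[0].round(4),r[1],np.round(r[2]))
    for n in("block_bar_mid","block_round_mid"):
        for d in masks_of(cam,n):
            w=onplane(cam,px(d["mask"]),.036); r=rect(w)
            print(" ",n,round(d["conf"],2),np.round(d["at"]),r[0].round(4),r[1].round(3),np.round(r[2]),d["mask"].sum())
E
```

```text
top
 white 100 [65. 87.] 0.036 [0.7507 0.5385] (np.float64(-1.4601894959604271), (51.50004196166992, 19.639841079711914))
 white 100 [65. 87.] 0.006 [0.7642 0.5511] (np.float64(-1.4601885222421531), (52.734893798828125, 20.110748291015625))
 white 121 [147. 125.] 0.036 [0.6415 0.3081] (np.float64(1.4878863962643862), (82.28237915039062, 11.411789894104004))
 white 121 [147. 125.] 0.006 [0.6524 0.3152] (np.float64(1.4878869288966046), (84.25543212890625, 11.68536376953125))
 white 316 [475. 138.] 0.036 [ 0.6126 -0.582 ] (np.float64(0.7766947532179875), (54.01477813720703, 53.08753204345703))
 white 316 [475. 138.] 0.006 [ 0.6228 -0.5963] (np.float64(0.7766997466450314), (55.30994415283203, 54.36054992675781))
 white 145 [380. 143.] 0.036 [ 0.5963 -0.326 ] (np.float64(0.7433206176483598), (35.04808807373047, 34.12277603149414))
 white 145 [380. 143.] 0.006 [ 0.6061 -0.3342] (np.float64(0.7433226815982046), (35.88847351074219, 34.941043853759766))
 white 100 [211. 163.] 0.036 [0.5369 0.1305] (np.float64(-0.03242704890696846), (67.49755859375, 10.913020133972168))
 white 100 [211. 163.] 
[... 3509 characters left out ...]
 30 [  7. 334.] 0.006 [-0.0675 -0.058 ] (np.float64(-0.5553740158284706), (18.080286026000977, 11.748604774475098))
 dark 15007 [57. 91.] [1.8811 4.4406] 1.4566243471762732 [9335. 2854.]
 dark 1503 [174.  99.] [0.7202 0.8662] 1.1731972950065357 [609. 212.]
 dark 3456 [398. 280.] [ 0.5261 -0.3272] -0.09329053298547585 [227. 116.]
  block_bar_mid 0.9 [251. 170.] [0.5327 0.1082] 0.168 [147.  94.] 799
  block_round_mid 0.74 [271. 194.] [ 0.5034 -0.0113] 0.009 [144.  86.] 1020
  block_round_mid 0.62 [265. 274.] [ 0.3232 -0.2022] -0.914 [110.  80.] 1935
  block_round_mid 0.58 [160. 178.] [0.3382 0.188 ] 0.323 [142.  85.] 816
  block_round_mid 0.18 [254. 172.] [0.5301 0.1042] -0.009 [143.  91.] 770
```

>>> send_rows --pt "0 0 0 -0.1 1" --pt "0 0 0 -0.1 1" --pt "0 0 0 -0.1 1" --pt "0.027 0 -0.027 0 1" --pt "0.027 0 -0.027 0 1" --pt "0.027 0 -0.027 0 1" --pt "0.027 0 -0.027 0 1" --pt "0.027 0 -0.027 0 1" --grip_force 40

```text
t: 1.47
position: [0.3112, 0.3791, 0.2455]
tcp_rot: [-1.57, 0.025, -0.026]
contact_force: [0.3, -0.5, 0.1]
finger_gap: 1.002
```

>>> send_rows --pt "0.027 0 -0.027 0 1" --pt "0.027 0 -0.027 0 1" --pt "0.027 0 -0.027 0 1" --pt "0.027 0 -0.027 0 1" --pt "0.027 0 -0.027 0 1" --pt "0.027 0 -0.027 0 1" --pt "0.027 0 -0.027 0 1" --pt "0 0 0 0 1"

```text
t: 2.13
position: [0.4986, 0.1755, 0.2457]
tcp_rot: [-1.577, 0.033, -0.042]
contact_force: [0.6, -1.4, 0.9]
finger_gap: 0.999
```

```bash
cat > go.py <<'E'
import sys
from h import *
# usage: go.py x y z yaw -> remaining shift in tool axes (after the turn) and turn
T={"bb":(.550,.1305,.020,-.030),"br":(.518,.0078,.020,.008),"nb":(.546,.324,.027,-.082),"nr":(.501,-.323,.027,-.093)}
s=sense(); M=R.from_rotvec(s["tcp_rot"]).as_matrix(); p=np.array(s["position"])
x,y,z,a=T[sys.argv[1]]; yaw=np.arctan2(M[1,0],M[0,0]); d=np.array([x,y,z])-p
c,sn=np.cos(a),np.sin(a)
print("t",round(float(s["t"]),2),"pos",p.round(4),"yaw",round(yaw,3),"tilt",np.round(M[:,1],3),"gap",s["finger_gap"],"F",np.round(s["contact_force"],1))
print("turn",round(yaw-a,3),"x %.4f y %.4f z %.4f"%(c*d[0]+sn*d[1],-d[2],-sn*d[0]+c*d[1]))
E
python3 go.py bb
```

```text
t 2.13 pos [0.4986 0.1755 0.2457] yaw -0.047 tilt [ 0.005 -0.007 -1.   ] gap 0.9987451273098163 F [ 0.6 -1.4  0.9]
turn -0.017 x 0.0527 y 0.2257 z -0.0435
```

>>> send_rows --pt "0.026 0 -0.022 -0.017 1" --pt "0.026 0 -0.022 0 1" --pt "0 0.03 0 0 1" --pt "0 0.03 0 0 1" --pt "0 0.03 0 0 1" --pt "0 0.03 0 0 1" --pt "0 0.03 0 0 1" --pt "0 0 0 0 1"

```text
t: 2.8
position: [0.5384, 0.1393, 0.0891]
tcp_rot: [-1.575, 0.022, -0.002]
contact_force: [-1.9, -0.5, -0.8]
finger_gap: 1.002
```

```bash
python3 go.py bb; python3 - <<'E'
from m import *
for c in("top","side"): snap(c,c+"1")
a=cv2.imread("pics/top1.png")[90:240,150:350]; b=cv2.imread("pics/side1.png")[100:250,170:370]
cv2.imwrite("pics/c1.png",cv2.resize(np.hstack([a,b]),(800,300),interpolation=cv2.INTER_CUBIC))
E
```

```text
t 2.8 pos [0.5384 0.1393 0.0891] yaw -0.016 tilt [-0.013 -0.004 -1.   ] gap 1.001513628117573 F [-1.9 -0.5 -0.8]
turn 0.014 x 0.0118 y 0.0691 z -0.0085
```

View pics/c1.png

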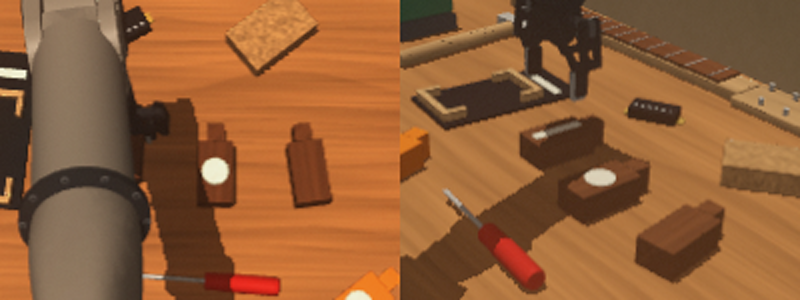

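The crop shows the open gripper above the bar block, with the block at about (560,140) in the right half and clear of its neighbours. I'll correct the offset and descend.

>>> send_rows --pt "0.006 0 -0.004 0.014 1" --pt "0.006 0 -0.004 0 1" --pt "0 0 0 0 1" --pt "0 0 0 0 1"

```text
t: 3.23
position: [0.5575, 0.1311, 0.097]
tcp_rot: [-1.57, 0.022, -0.027]
contact_force: [-0.0, 0.6, 0.8]
finger_gap: 1.003
```

```bash
python3 go.py bb
```

```text
t 3.23 pos [0.5575 0.1311 0.097 ] yaw -0.031 tilt [ 0.004  0.    -1.   ] gap 1.0034593169145913 F [-0.   0.6  0.8]
turn -0.001 x -0.0074 y 0.0770 z -0.0008
```

>>> send_rows --pt "-0.007 0.01 -0.001 0 1" --pt "0 0.015 0 0 1" --pt "0 0.015 0 0 1" --pt "0 0.012 0 0 1" --pt "0 0 0 0 1" --pt "0 0 0 0 1"

```text
t: 3.73
position: [0.5483, 0.1311, 0.0431]
tcp_rot: [-1.571, 0.024, -0.022]
contact_force: [-0.4, 0.5, -0.5]
finger_gap: 0.996
```

```bash
python3 go.py bb
```

```text
t 3.73 pos [0.5483 0.1311 0.0431] yaw -0.03 tilt [-0.001 -0.    -1.   ] gap 0.9961559098191246 F [-0.4  0.5 -0.5]
turn 0.0 x 0.0018 y 0.0231 z -0.0006
```

>>> send_rows --pt "0.001 0.008 0 0 1" --pt "0 0.008 0 0 1" --pt "0 0.006 0 0 1" --pt "0 0 0 0 1" --pt "0 0 0 0 1"

```text
t: 4.15
position: [0.5492, 0.131, 0.0208]
tcp_rot: [-1.571, 0.024, -0.022]
contact_force: [-0.8, -0.2, 0.5]
finger_gap: 0.999
```

>>> send_rows --pt "0 0 0 0 0" --pt "0 0 0 0 -0.2" --pt "0 0 0 0 -0.5" --pt "0 0 0 0 -1" --pt "0 0 0 0 -1" --pt "0 0 0 0 -1" --pt "0 0 0 0 -1" --pt "0 0 0 0 -1"

```text
t: 4.82
position: [0.5502, 0.1311, 0.0219]
tcp_rot: [-1.57, 0.022, -0.024]
contact_force: [-0.2, -1.5, 3.3]
finger_gap: 0.551
```

```bash
python3 go.py bb
```

```text
t 4.82 pos [0.5502 0.1311 0.0219] yaw -0.03 tilt [ 0.001  0.    -1.   ] gap 0.5514894735275339 F [-0.2 -1.5  3.3]
turn 0.0 x -0.0002 y 0.0019 z -0.0006
```

>>> send_rows --pt "0 0 0 0 -1" --pt "0 -0.01 0 0 -1" --pt "0 -0.02 0 0 -1" --pt "0 -0.02 0 0 -1" --pt "0 -0.02 0 0 -1" --pt "0 -0.01 0 0 -1" --pt "0 0 0 0 -1" --pt "0 0 0 0 -1" --grip_force 60

```text
t: 5.48
position: [0.5492, 0.1312, 0.1011]
tcp_rot: [-1.571, 0.024, -0.023]
contact_force: [-0.1, 0.7, -2.2]
finger_gap: 0.547
```

>>> send_rows --pt "0 0 0.015 0.02 -1" --pt "0 0 0.03 0.02 -1" --pt "0 0 0.035 0.012 -1" --pt "0 0 0.035 0 -1" --pt "0 0 0.035 0 -1" --pt "0 0 0.025 0 -1" --pt "0 0 0.015 0 -1" --pt "0 0 0 0 -1"

```text
t: 6.15
position: [0.5598, 0.3267, 0.0984]
tcp_rot: [-1.568, 0.062, -0.054]
contact_force: [-0.6, -0.3, -1.7]
finger_gap: 0.549
```

>>> send_rows --pt "0 0 0 0 -1" --pt "0 0 0 0 -1"

```text
t: 6.32
position: [0.5625, 0.318, 0.0997]
tcp_rot: [-1.573, 0.067, -0.064]
contact_force: [0.1, -0.9, -0.8]
finger_gap: 0.548
```

```bash
python3 go.py nb; python3 - <<'E'
from m import *
for c in("top","side"): snap(c,c+"2")
a=cv2.imread("pics/top2.png")[70:220,90:290]; b=cv2.imread("pics/side2.png")[60:210,140:340]
cv2.imwrite("pics/c2.png",cv2.resize(np.hstack([a,b]),(800,300),interpolation=cv2.INTER_CUBIC))
E
```

```text
t 6.32 pos [0.5625 0.318  0.0997] yaw -0.084 tilt [-0.002 -0.003 -1.   ] gap 0.5477935594257656 F [ 0.1 -0.9 -0.8]
turn -0.002 x -0.0170 y 0.0727 z 0.0046
```

View pics/c2.png

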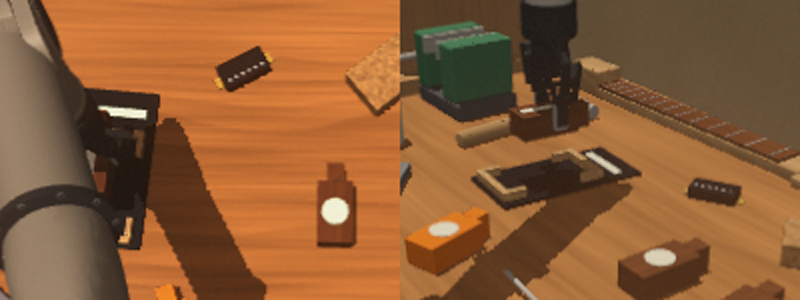

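The bar block is held level above its nest, seen at about (545,120) in the right half. I'll align it and lower.

>>> send_rows --pt "-0.008 0 0.003 0 -1" --pt "-0.009 0 0.002 0 -1" --pt "0 0.01 0 0 -1" --pt "0 0.015 0 0 -1" --pt "0 0.012 0 0 -1" --pt "0 0.005 0 0 -1" --pt "0 0 0 0 -1" --pt "0 0 0 0 -1"

```text
t: 7.08
position: [0.5462, 0.3267, 0.0588]
tcp_rot: [-1.571, 0.065, -0.064]
contact_force: [0.0, 0.3, -0.9]
finger_gap: 0.553
```

```bash
python3 go.py nb
```

```text
t 7.08 pos [0.5462 0.3267 0.0588] yaw -0.082 tilt [-0.001 -0.001 -1.   ] gap 0.5528690642946588 F [ 0.   0.3 -0.9]
turn 0.0 x 0.0000 y 0.0318 z -0.0027
```

>>> send_rows --pt "0 0.006 -0.002 0 -1" --pt "0 0.007 0 0 -1" --pt "0 0.007 0 0 -1" --pt "0 0.005 0 0 -1" --pt "0 0.003 0 0 -1" --pt "0 0.002 0 0 -1" --pt "0 0 0 0 -1" --pt "0 0 0 0 -1"

```text
t: 7.75
position: [0.5463, 0.325, 0.0293]
tcp_rot: [-1.57, 0.064, -0.064]
contact_force: [0.1, -0.1, -1.8]
finger_gap: 0.553
```

```bash
python3 go.py nb
```

```text
t 7.75 pos [0.5463 0.325  0.0293] yaw -0.082 tilt [ 0.  0. -1.] gap 0.5525472561635446 F [ 0.1 -0.1 -1.8]
turn 0.0 x -0.0002 y 0.0023 z -0.0011
```

>>> send_rows --pt "0 0.001 0 0 -1" --pt "0 0.001 0 0 -1" --pt "0 0 0 0 -1" --pt "0 0 0 0 0.15" --pt "0 0 0 0 0.2" --pt "0 0 0 0 0.4" --pt "0 0 0 0 0.7" --pt "0 0 0 0 1"

```text
t: 8.42
position: [0.5463, 0.3249, 0.0273]
tcp_rot: [-1.57, 0.064, -0.064]
contact_force: [-0.7, -0.1, 0.3]
finger_gap: 0.957
```

>>> send_rows --pt "0 0 0 0 1" --pt "0 0 0 0 1" --pt "0 -0.01 0 0 1" --pt "0 -0.02 0 0 1" --pt "0 -0.03 0 0 1" --pt "0 -0.03 0 0 1" --pt "0 -0.02 0 0 1" --pt "0 0 0 0 1"

```text
t: 9.08
position: [0.5499, 0.3267, 0.1444]
tcp_rot: [-1.563, 0.056, -0.072]
contact_force: [1.2, 0.4, 1.2]
finger_gap: 1.005
```

```bash
python3 go.py br
```

```text
t 9.08 pos [0.5499 0.3267 0.1444] yaw -0.082 tilt [ 0.011  0.006 -1.   ] gap 1.0046178675276867 F [1.2 0.4 1.2]
turn -0.09 x -0.0344 y 0.1244 z -0.3186
```

>>> send_rows --pt "0 0 0 -0.045 1" --pt "0 0 -0.02 -0.045 1" --pt "-0.004 0 -0.034 0 1" --pt "-0.004 0 -0.034 0 1" --pt "-0.004 0 -0.034 0 1" --pt "-0.004 0 -0.034 0 1" --pt "-0.004 0 -0.034 0 1" --pt "-0.004 0 -0.034 0 1"

```text
t: 9.75
position: [0.5225, 0.0991, 0.1374]
tcp_rot: [-1.571, -0.006, 0.007]
contact_force: [0.1, -0.4, 0.1]
finger_gap: 1.002
```

>>> send_rows --pt "-0.004 0 -0.034 0 1" --pt "-0.004 0 -0.03 0 1" --pt "-0.002 0 -0.02 0 1" --pt "0 0 -0.01 0 1" --pt "0 0 0 0 1" --pt "0 0 0 0 1" --pt "0 0 0 0 1"

```text
t: 10.33
position: [0.5142, 0.0093, 0.1372]
tcp_rot: [-1.569, -0.009, 0.009]
contact_force: [0.3, 0.8, -0.4]
finger_gap: 0.996
```

```bash
python3 go.py br; python3 - <<'E'
from m import *
im=snap("top","top3"); im2=snap("side","side3")
a=im[60:240,90:330,::-1]; b=im2[90:270,150:390,::-1]
cv2.imwrite("pics/c3.png",cv2.resize(np.hstack([a,b]),(800,300),interpolation=cv2.INTER_CUBIC))
for cam,i in(("top",im),("side",im2)):
    i=i.astype(int); w=(i.min(2)>150)&(i.max(2)-i.min(2)<60)
    for m,a,c in comps(w,20):
        for z in (.036,.042):
            p=onplane(cam,px(m),z); print(cam,a,c.round(),z,p.mean(0)[:2].round(4),round(rect(p)[1],3))
E
```

```text
t 10.33 pos [0.5142 0.0093 0.1372] yaw 0.012 tilt [-0.     0.002 -1.   ] gap 0.9960088092313735 F [ 0.3  0.8 -0.4]
turn 0.004 x 0.0038 y 0.1172 z -0.0016
top 133 [64. 87.] 0.036 [0.7505 0.5422] -1.489
top 133 [64. 87.] 0.042 [0.7478 0.5397] -1.489
top 29 [81. 86.] 0.036 [0.7521 0.4967] -1.553
top 29 [81. 86.] 0.042 [0.7494 0.4944] -1.553
top 124 [148. 125.] 0.036 [0.6414 0.3077] 1.496
top 124 [148. 125.] 0.042 [0.6392 0.3063] 1.496
top 330 [475. 138.] 0.036 [ 0.6125 -0.5819] -0.794
top 330 [475. 138.] 0.042 [ 0.6104 -0.5791] -0.794
top 145 [380. 143.] 0.036 [ 0.5963 -0.326 ] 0.743
top 145 [380. 143.] 0.042 [ 0.5943 -0.3244] 0.743
top 103 [138. 163.] 0.036 [0.5352 0.3276] -0.083
top 103 [138. 163.] 0.042 [0.5335 0.3261] -0.083
top 28 [495. 195.] 0.036 [ 0.455  -0.6211] -1.469
top 28 [495. 195.] 0.042 [ 0.4537 -0.6181] -1.469
top 27 [458. 198.] 0.036 [ 0.4453 -0.526 ] -1.46
top 27 [458. 198.] 0.042 [ 0.4441 -0.5234] -1.46
top 26 [502. 224.] 0.036 [ 0.376 -0.632] -1.467
top 26 [502. 224.] 0.042 [ 0.3751 -0.6289] -1.467
top 187 [103. 237.] 0.036 [0.3356 0.4064] -0.658
top 187 [103. 237.]
[... 701 characters left out ...]
02
side 61 [130. 152.] 0.036 [0.3265 0.3753] -0.63
side 61 [130. 152.] 0.042 [0.3221 0.3627] -0.63
side 73 [161. 174.] 0.036 [0.3383 0.2116] -0.623
side 73 [161. 174.] 0.042 [0.3338 0.2012] -0.623
side 34 [266. 188.] 0.036 [0.5    0.0132] 0.887
side 34 [266. 188.] 0.042 [0.4933 0.0054] 0.887
side 175 [424. 258.] 0.036 [ 0.5738 -0.3476] 1.453
side 175 [424. 258.] 0.042 [ 0.5661 -0.3505] 1.453
side 216 [261. 264.] 0.036 [ 0.3292 -0.18  ] -0.638
side 216 [261. 264.] 0.042 [ 0.3248 -0.1852] -0.638
side 37 [  7. 334.] 0.036 [-0.0635 -0.0899] -0.43
side 37 [  7. 334.] 0.042 [-0.0627 -0.0963] -0.43
side 58 [482. 364.] 0.036 [ 0.4395 -0.5276] -1.465
side 58 [482. 364.] 0.042 [ 0.4335 -0.5281] -1.465
```

View pics/c3.png

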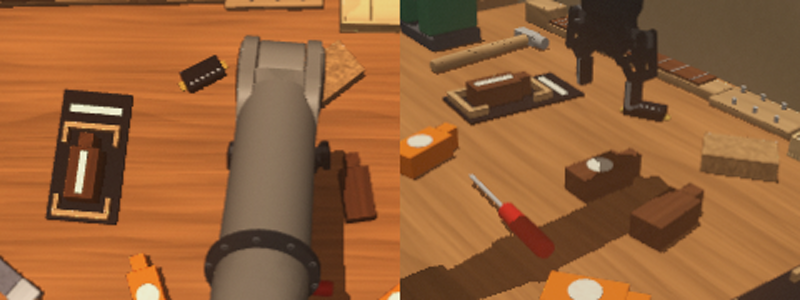

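The bar block lies flat and centred in its nest, tag up: its tag is at (82,170) in the left half, which gives a centre of about (0.546, 0.325), yaw -0.083. Next I'll descend on the round block.

>>> send_rows --pt "0.004 0.01 -0.001 0 1" --pt "0 0.02 0 0 1" --pt "0 0.025 0 0 1" --pt "0 0.02 0 0 1" --pt "0 0.015 0 0 1" --pt "0 0.006 0 0 1" --pt "0 0 0 0 1" --pt "0 0 0 0 1" --grip_force 40

```text
t: 11.1
position: [0.5183, 0.0061, 0.0412]
tcp_rot: [-1.571, -0.007, 0.007]
contact_force: [-0.1, -0.2, 0.5]
finger_gap: 0.999
```

```bash
python3 go.py br
```

```text
t 11.1 pos [0.5183 0.0061 0.0412] yaw 0.009 tilt [-0. -0. -1.] gap 0.9989061896567676 F [-0.1 -0.2  0.5]
turn 0.001 x -0.0003 y 0.0212 z 0.0017
```

>>> send_rows --pt "0 0.008 0.001 0 1" --pt "0 0.008 0 0 1" --pt "0 0.004 0 0 1" --pt "0 0 0 0 1" --pt "0 0 0 0 1"

```text
t: 11.52
position: [0.5178, 0.0067, 0.0211]
tcp_rot: [-1.571, -0.006, 0.007]
contact_force: [-0.5, 0.2, -0.4]
finger_gap: 1.002
```

>>> send_rows --pt "0 0 0 0 0" --pt "0 0 0 0 -0.2" --pt "0 0 0 0 -0.5" --pt "0 0 0 0 -1" --pt "0 0 0 0 -1" --pt "0 0 0 0 -1" --pt "0 0 0 0 -1" --pt "0 0 0 0 -1"

```text
t: 12.18
position: [0.5186, 0.0067, 0.0219]
tcp_rot: [-1.571, -0.007, 0.005]
contact_force: [-0.3, 1.2, 5.4]
finger_gap: 0.555
```

>>> send_rows --pt "0 0 0 0 -1" --pt "0 -0.01 0 0 -1" --pt "0 -0.02 0 0 -1" --pt "0 -0.025 0 0 -1" --pt "0 -0.025 0 0 -1" --pt "0 -0.01 0 0 -1" --pt "0 0 0 0 -1" --pt "0 0 0 0 -1" --grip_force 60

```text
t: 12.85
position: [0.5175, 0.0069, 0.1109]
tcp_rot: [-1.571, -0.006, 0.007]
contact_force: [-0.1, 0.1, -1.7]
finger_gap: 0.552
```

```bash
python3 go.py nr
```

```text
t 12.85 pos [0.5175 0.0069 0.1109] yaw 0.009 tilt [-0.001  0.    -1.   ] gap 0.5516957037919643 F [-0.1  0.1 -1.7]
turn 0.102 x 0.0142 y 0.0839 z -0.3300
```

>>> send_rows --pt "0 0 -0.01 0.03 -1" --pt "0 0 -0.02 0.036 -1" --pt "0 0 -0.03 0.036 -1" --pt "0.002 0 -0.035 0 -1" --pt "0.002 0 -0.035 0 -1" --pt "0.002 0 -0.035 0 -1" --pt "0.002 0 -0.035 0 -1" --pt "0.002 0 -0.035 0 -1"

```text
t: 13.52
position: [0.5073, -0.2303, 0.1091]
tcp_rot: [-1.569, 0.078, -0.072]
contact_force: [1.4, 0.6, -1.3]
finger_gap: 0.551
```

>>> send_rows --pt "0.002 0 -0.035 0 -1" --pt "0 0 -0.03 0 -1" --pt "0 0 -0.02 0 -1" --pt "0 0 -0.01 0 -1" --pt "0 0 0 0 -1" --pt "0 0 0 0 -1" --pt "0 0 0 0 -1"

```text
t: 14.1
position: [0.5031, -0.3202, 0.1103]
tcp_rot: [-1.566, 0.073, -0.071]
contact_force: [0.5, 1.0, -1.8]
finger_gap: 0.552
```

```bash
python3 go.py nr
```

```text
t 14.1 pos [ 0.5031 -0.3202  0.1103] yaw -0.091 tilt [-0.001  0.003 -1.   ] gap 0.5520951413969084 F [ 0.5  1.  -1.8]
turn 0.002 x -0.0018 y 0.0833 z -0.0029
```

Descend first to about 0.05.

>>> send_rows --pt "-0.001 0.005 -0.001 0 -1" --pt "0 0.012 0 0 -1" --pt "0 0.015 0 0 -1" --pt "0 0.014 0 0 -1" --pt "0 0.01 0 0 -1" --pt "0 0.004 0 0 -1" --pt "0 0 0 0 -1" --pt "0 0 0 0 -1"

```text
t: 14.77
position: [0.5017, -0.3239, 0.0513]
tcp_rot: [-1.57, 0.073, -0.073]
contact_force: [0.4, 0.8, -1.9]
finger_gap: 0.55
```

```bash
python3 go.py nr; python3 - <<'E'
from m import *
a=snap("top","top4")[110:230,300:460,::-1]; b=snap("side","side4")[200:320,310:470,::-1]
cv2.imwrite("pics/c4.png",cv2.resize(np.hstack([a,b]),(800,300),interpolation=cv2.INTER_CUBIC))
E
```

```text
t 14.77 pos [ 0.5017 -0.3239  0.0513] yaw -0.093 tilt [ 0. -0. -1.] gap 0.5500418918660467 F [ 0.4  0.8 -1.9]
turn -0.0 x -0.0008 y 0.0243 z 0.0008
```

View pics/c4.png

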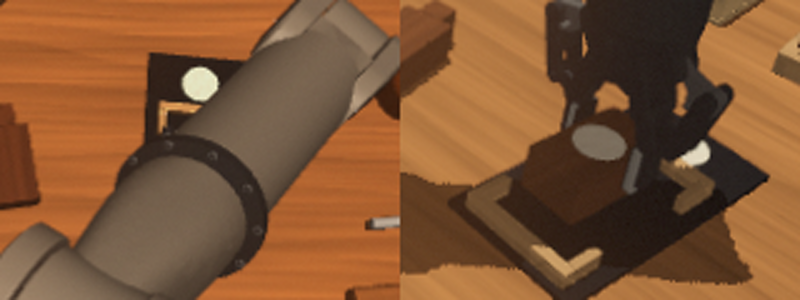

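The round-tagged block is held level above the round nest, between the brackets, seen at (590,160) in the right half. I'll lower it the last 23 mm and release.

>>> send_rows --pt "-0.001 0.006 0.001 0 -1" --pt "0 0.007 0 0 -1" --pt "0 0.005 0 0 -1" --pt "0 0.003 0 0 -1" --pt "0 0.001 0 0 -1" --pt "0 0 0 0 -1" --pt "0 0 0 0 -1"

```text
t: 15.45
position: [0.5006, -0.3231, 0.0293]
tcp_rot: [-1.57, 0.074, -0.074]
contact_force: [1.1, -0.5, -1.1]
finger_gap: 0.551
```

```bash
python3 go.py nr
```

```text
t 15.45 pos [ 0.5006 -0.3231  0.0293] yaw -0.094 tilt [ 0. -0. -1.] gap 0.551447052305939 F [ 1.1 -0.5 -1.1]
turn -0.001 x 0.0004 y 0.0023 z 0.0001
```

>>> send_rows --pt "0 0.001 0 0 -1" --pt "0 0.001 0 0 -1" --pt "0 0 0 0 -1" --pt "0 0 0 0 0.15" --pt "0 0 0 0 0.2" --pt "0 0 0 0 0.4" --pt "0 0 0 0 0.7" --pt "0 0 0 0 1"

```text
t: 16.12
position: [0.5006, -0.3229, 0.0273]
tcp_rot: [-1.57, 0.074, -0.074]
contact_force: [-0.3, 0.7, -0.8]
finger_gap: 0.952
```

>>> send_rows --pt "0 0 0 0 1" --pt "0 0 0 0 1" --pt "0 -0.01 0 0 1" --pt "0 -0.02 0 0 1" --pt "0 -0.03 0 0 1" --pt "0 -0.03 0 0 1" --pt "0 -0.03 0 0 1" --pt "0 -0.02 0 0 1"

```text
t: 16.78
position: [0.5015, -0.324, 0.1715]
tcp_rot: [-1.572, 0.07, -0.077]
contact_force: [0.4, -0.3, 0.4]
finger_gap: 0.994
```

>>> send_rows --pt "0 0 0.035 0 1" --pt "0 0 0.035 0 1" --pt "0 0 0.035 0 1" --pt "0 0 0.035 0 1" --pt "0 0 0.035 0 1" --pt "0 0 0.02 0 1" --pt "0 0 0 0 1" --pt "0 0 0 0 1"

```text
t: 17.45
position: [0.5192, -0.1271, 0.168]
tcp_rot: [-1.569, 0.07, -0.071]
contact_force: [-0.2, -0.7, 0.1]
finger_gap: 1.003
```

```bash
python3 go.py nr; python3 - <<'E'
from m import *
im=snap("top","top5"); im2=snap("side","side5")
cv2.imwrite("pics/c5.png",cv2.resize(np.hstack([im[60:300,100:420,::-1],im2[100:340,140:460,::-1]]),(800,300),interpolation=cv2.INTER_AREA))
for cam,i in(("top",im),("side",im2)):
    i=i.astype(int); w=(i.min(2)>130)&(i.max(2)-i.min(2)<60)
    for m,a,c in comps(w,20):
        p=onplane(cam,px(m),.042).mean(0)[:2]
        for n,q in(("bar",(.546,.324)),("round",(.501,-.323))):
            if np.hypot(*(p-q))<.04: print(cam,n,p.round(4),"mid off",(p-q+[.012,-.001]).round(4))
    for n in("block_bar_mid","block_round_mid"):
        for d in masks_of(cam,n):
            r=rect(onplane(cam,px(d["mask"]),.042)); print(cam,n,round(d["conf"],2),r[0].round(3),round(r[1],3),np.round(r[2]))
E
```

```text
t 17.45 pos [ 0.5192 -0.1271  0.168 ] yaw -0.09 tilt [ 0.001  0.    -1.   ] gap 1.0027316985035584 F [-0.2 -0.7  0.1]
turn 0.003 x 0.0000 y 0.1410 z -0.1967
top bar [0.5341 0.3261] mid off [0.0001 0.0011]
top round [ 0.487 -0.323] mid off [-0.002 -0.001]
top block_bar_mid 0.57 [0.542 0.321] -0.07 [116.  55.]
top block_round_mid 0.98 [0.346 0.213] 0.301 [112.  51.]
top block_round_mid 0.72 [ 0.329 -0.189] -0.789 [114.  42.]
top block_round_mid 0.58 [ 0.495 -0.32 ] -0.117 [117.  59.]
side bar [0.5369 0.3273] mid off [0.0029 0.0023]
side round [ 0.4904 -0.321 ] mid off [0.0014 0.001 ]
side block_bar_mid 0.88 [0.521 0.293] 0.964 [144. 112.]
side block_round_mid 0.95 [ 0.319 -0.207] -0.904 [112.  82.]
side block_round_mid 0.89 [0.333 0.179] 0.335 [139.  84.]
side block_round_mid 0.55 [ 0.485 -0.331] -0.115 [140.  68.]
```

View pics/c5.png

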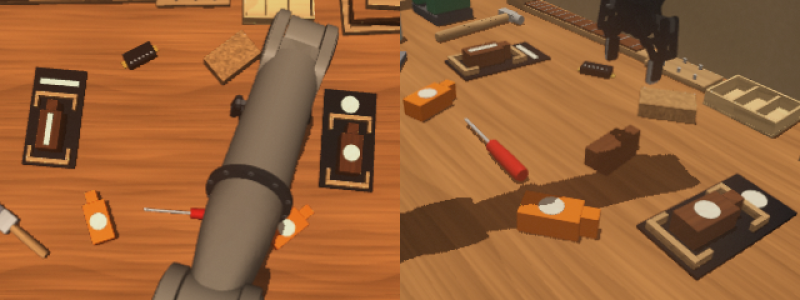

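Both blocks lie centred in their nests, the bar block at (50,130) and the round block at (350,150) in the left half. The arm is clear of everything.

```bash
python3 -c "
from h import *
print(arm.sign_off(), sense()['t'])"
```

```text
the job is handed in; nothing more can be done
the job is handed in; nothing more can be done
```

Both tagged blocks are in their nests and the job is handed in, at about 17.5 s of the 51 s allowed. I gripped each block across its 48 mm width, lowered it until it just touched the board, and released it there. The untagged block and the orange look-alikes were not touched.

- **Centring:** the last top and side pictures put both block centres within about 4 mm of their nests' centres. I worked this out from the tags, assuming each tag sits mid-body.
- **Alignment:** in the top view the bar tag lies within 0.01 rad of its nest's axis. For the round block, the gripper's yaw at release was within 0.01 rad and its mask within about 0.03 rad.
- **Tilt and contact:** both blocks look flat and tag up in the pictures, but I did not measure tilt. The arm ended at 0.17 m height, touching nothing.
- **Disagreements:** in the first pictures the two cameras' landmarks for the bar nest differed by about 13 mm. I used the board outline and tag instead, which agreed within about 3 mm. The block masks in the final pictures were up to about 40 mm off for the bar block and 18 mm for the round block, mainly in the side view where they include the blocks' side faces, so I did not use them for position.

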